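# Tighten a pipe-tee plug with a click wrench

### The job

Take the click wrench from the cork mat, set its square socket fully down over the square head of the plug in the clamped white pipe tee, and turn it clockwise (seen from above) until the wrench breaks over with a click; stop at once, without pulling the handle on past the click. Then leave the plug tight, lift the wrench off and lay it back flat on the cork mat, and leave the other things on the bench where they are.

Things in the scene. Friction and masses are not known exactly. Their poses are not given: they have to be found in the camera images.
- wrench: click wrench, 230 mm long, under 0.65 kg: steel head, black grip, steel knob. Origin on the socket's axis at its mouth (underside); z up; the handle runs along -x. Head 48 mm square, 40 mm high. Socket: square hole open downward, 36 mm across flats (flats parallel to x and y), 26 mm deep; fits the plug in four ways, a quarter turn apart
- wrench_grip (a point): middle of the black grip, on the handle's mid-line: 130 mm behind the socket's axis, 20 mm above its mouth; x along the handle towards the head, z up; turns with the handle when that breaks over. Grip: flat sides 28 mm apart, 30 mm high, from 77 to 185 mm behind the socket's axis. The wrench's centre of mass lies about 105 mm behind that axis
- wrench_knob (a point): end of the steel knob (40 mm across), 206 mm behind the socket's axis, on the handle's mid-line. Head and knob carry the wrench, so it lies level on the mat
- wrench_pivot (a point): top of the head on the socket's axis, about which the handle breaks over: clockwise at about 1.3 N m (10 N if pushed at mid-grip), after which the resistance falls at once, to about half within 0.06 rad (3.4 degrees), with a solid stop at 0.20 rad; bent past 0.16 rad (9 degrees) it is pulled past the click. Eased, it springs back in line. Rigid anticlockwise
- plug_foot (a point): on the plug's axis at the level of its round 60 mm flange, on which the socket's mouth rests when fully down, 102 mm above the bench; z up, x and y across the flats. The plug turns clockwise with light drag (under 0.3 N m) and stops hard when tight, after an unknown turn of 0.3 to 0.75 rad. The socket has about 0.14 rad of play on it either way
- plug_top (a point): top centre of the plug's grey square head, 22 mm above the foot; the head is 32 mm across flats, its top 7 mm bevelled to 24 mm
- plug_corner (a point): a corner of the plug's square head at its foot, 22.6 mm from the axis
- manifold: the white pipe tee, clamped on a 130 x 170 mm steel plate; fixed. Origin under the plate's centre, straight below the plug's axis; y along the pipe. The pipe and its end sockets (58 mm thick, 166 mm long) reach 75 mm above the bench; the upright branch that carries the plug is 62 mm across
- mat: brown cork mat, 320 mm (its x) by 140 mm (its y), 4 mm thick, fixed; origin under its centre
- elbow: white plastic pipe elbow standing on one end, about 48 mm wide and 90 mm high; origin under its upright leg. A bystander: leave it
- union: small six-sided brass union nut, 36 mm wide, 34 mm high; origin under its centre. A bystander: leave it
- carton: brown carton 110 x 80 x 70 mm; origin under its centre. A bystander: leave it
- white_carton: white carton 90 x 80 x 60 mm; origin under its centre. A bystander: leave it
- tape: white roll of tape lying flat, 90 mm across, 25 mm high; origin under its centre. A bystander: leave it
- spare_plug: smaller loose grey square-head plug (not the one to tighten), 52 mm across, 30 mm high; origin under its centre. A bystander: leave it
- pipe_stub: short upright length of white pipe, 50 mm across, 80 mm high; origin under its centre. A bystander: leave it

How it is judged:
On the way, in this order (a step that is already met when the one before it is completed fails the run):
1. the socket sits fully down over the plug's square head (horizontal distance between wrench and plug_foot below 0.005 m and angle between wrench's own z axis and vertical below 0.12 rad and z of wrench in the frame of plug_foot below 0.005 m), for 0.1 s.
2. the wrench, on the plug, breaks over with a click (horizontal distance between wrench and plug_foot below 0.005 m and angle between wrench's own z axis and vertical below 0.12 rad and z of wrench in the frame of plug_foot below 0.009 m and angle between the x axis of wrench and the x axis of wrench_grip, either way round above 0.03 rad), for 0.05 s.
At the end, for the whole second after the job is handed in: The wrench lies at rest flat (within 6 degrees) on the mat, its socket's axis and the middle of its grip over the mat (to 5 mm), its handle in line with the head; the plug is left turned clockwise from where it was (its corner at least 5 mm from its start), not backed off (x of wrench in the frame of mat between -0.165 and 0.165 m and y of wrench in the frame of mat between -0.07 and 0.07 m and x of wrench_grip in the frame of mat between -0.165 and 0.165 m and y of wrench_grip in the frame of mat between -0.07 and 0.07 m and z of wrench in the frame of mat below 0.012 m and z of wrench_grip in the frame of mat below 0.034 m and angle between wrench's own z axis and vertical below 0.1 rad and angle between the x axis of wrench and the x axis of wrench_grip, either way round below 0.025 rad and linear speed of wrench below 0.02 m/s and distance of plug_corner from where it was at the start of the episode above 0.005 m); the robot touches nothing.
It fails at once if the handle is pulled on past the click (bent more than 0.16 rad) (angle between the x axis of wrench and the x axis of wrench_grip, either way round above 0.16 rad).
It fails at once if a bystander is moved by more than 20 mm (distance of any of elbow, union, carton, white_carton, tape, spare_plug, pipe_stub from where it was at the start of the episode above 0.02 m).
It also fails if it takes over 72 s, if anything falls off the work surface, if the arm or the gripper's body presses on something with over 40 N, if the wrist force passes 120 N, or if a joint passes its speed limit or range.

### The arm

A 6-joint arm with a two-finger parallel gripper is mounted at the origin on the work surface. World frame = base frame: x ahead of the robot, y to its left, z up, the work surface at z = 0. Lengths are in m, angles in rad, forces in N, time in s.
With the tool pointing down it reaches from about 0.3 to 0.775 m from the base axis. Payload 14.6 kg.
Tool frame: the origin (TCP) lies at the very end of the fingers, on their centre line; the grasp point (between the pads) lies 19 mm behind it; z points along the fingers, y is the line along which they close (so a half turn about z gives the same grasp; the last joint's range is limited). The gripper opens to 94 mm and grips with 3 to 60 N. Pads are 16 mm wide; open, the fingers measure 119 mm over their backs; the gripper's body (75 mm by 177 mm) begins 78 mm behind the grasp point.
Start: joints at [-1.348, 0.3, 1.521, -0, 1.321, -0.067], TCP at [0.157, -0.527, 0.205] pointing down, gripper open.
Joint ranges: [-3.03, 3.03], [-0.79, 2.21], [0.23, 2.52], [-1.04, 4.18], [0, 3.07], [-2.55, 2.55]. Speed limits (rad/s): [2.22, 2.22, 2.57, 3.14, 3.14, 3.14].

### API

Orientations are given as a unit quaternion [w, x, y, z].
In Python, from rig import manip, optics, finder gives the robot as it stands.
- The arm moves only by the tool step_arm, never from a script. Its argument "series" is a list of rows, each a list of 2 entries, a list of its own where there are three numbers: the shift along the tool's x, y, z in mm, then the turn about the tool's z in degrees. In form: [[[dx, dy, dz], yaw], ...]. A call has 1 to 12 rows; each row is the pose to reach, as a shift and turn from the pose commanded when the call began, along the tool's axes at that moment; what a row does not reach only later rows make up. A row lasts 1/12 s, in which the tool goes at most 41.7 mm and 7.16 degrees, less where a joint would pass 70% of its speed; a pose out of reach is approached as far as the arm can. A call with a gripper value outside its range is refused whole. "gripper" is the finger opening in mm, from 0 to 94, set as the call begins (left out, the last holds). The fingers move at their own pace and stop on an object; "grip_force" is the grip in N (left out, the last holds). Time passes only in rows, so rows that repeat a pose let the fingers close. It gives the time, the measured TCP pose, the force, the opening and the grip force at its end, in the units of the state.
- manip.observe(): the state, without advancing time (a new reading comes with each control period).
- optics.camera(name): name is "scene" or "top" or "wrist"; returns a dict with "frame" (480x640x3 uint8, red, green, blue), "z_map" (480x640 float32, m along the optical axis (not along the pixel's ray), 0 where there is no reading), "intrinsics" (3x3 intrinsics, pixels), "k1" (the pictures are not rectified: a ray, as slopes to the right and down, at radius r is drawn at 1 + k1 r^2 times it, then the intrinsics apply), "world_to_cam" (4x4, takes a point from world to camera coordinates). Camera axes: x right, y up, looking along -z (the intrinsics and any distortion apply to the point x, -y, -z); pixel columns grow to the right and rows downward; lengths in m; the calibration is good to about 2 mm. A picture is of the moment at which its call begins.
- manip.close_job(): hands the job in; it is judged then, once.
Trained networks look in a picture, given as the dict that the camera call returned (one of the last four; its "shot" number tells which), for a name from the list of things; names that differ only in an ending like _2 or _b are one class to them, and where a whole thing is asked for, a point or a joint stands for the part that bears it (a point fixed in the world has none). Each returns a list of dicts, best first, with "conf" (0 to 1); they miss things now and then, are a little off and sometimes report something else, mostly with a low value. They report only what shows in the picture. A call takes as long as a camera call.
- finder.find_in(picture, name): "box" ([centre column, centre row, width, height] as shares, 0 to 1, of the picture: columns of its width, rows of its height, round what is visible of it).
- finder.cut_out(picture, name): "mask" (480x640 bool, what is visible of it) and "box" ([centre column, centre row, width, height] as shares, 0 to 1, of the picture: columns of its width, rows of its height, round what is visible of it).
The state is a dict: "time_s": time; "q": joint angles; "dq": joint speeds; "joint_torque": joint torques, N m; "position": TCP position; "tcp_rot": TCP orientation; "wrist_force": force on the tool from outside, world axes, zero at the start; "torque": the same for the moment, N m; "opening": opening from 0.0 (shut) to 1.0 (fully open); "finger_force": force on a finger pad.
Only numpy, scipy, OpenCV 4.12 (cv2) and the standard library are available. Lean on these libraries where they do the work, as an engineer would, in place of code of your own. Each camera call takes 0.05 s, during which the arm holds its last target. There are 200 camera calls.

## Working session

There is one attempt and no reset: what is moved stays moved. The work goes in short steps, Python scripts to look and compute and a tool call to move; the robot and the scene stay as the last step left them, time stands still between calls to the robot, and variables do not carry over. Pictures are saved under pics/ and viewed, at most 10 in all, crops included, and the job is handed in when it is done.

Besides the shell and the picture viewer there is one more tool, called after "Emit:" as a command line: name --argument value ..., lists and objects as JSON in quotes. step_arm: Moves the arm, as the interface text tells. Its arguments: {"type":"object","properties":{"series":{"type":"array"},"gripper":{"type":"number"},"grip_force":{"type":"number"}},"required":["series"]}

```bash
mkdir -p pics
cat > h.py <<'E'
import numpy as np,cv2
from rig import manip,optics,finder
def world(p,uv,z=None):
    """pixel array (n,2) -> world, with depth map"""
    K=p["intrinsics"];uv=np.atleast_2d(uv).astype(float)
    d=np.array([(uv[:,0]-K[0,2])/K[0,0],(uv[:,1]-K[1,2])/K[1,1]]).T
    s=d.copy()
    for _ in range(20): s=d/(1+p["k1"]*(s**2).sum(1,keepdims=True))
    T=np.linalg.inv(p["world_to_cam"])
    r=np.c_[s[:,0],-s[:,1],-np.ones(len(s))]
    if z is None:
        zz=p["z_map"][uv[:,1].astype(int),uv[:,0].astype(int)]
        return (r*zz[:,None])@T[:3,:3].T+T[:3,3]
    rw=r@T[:3,:3].T
    return T[:3,3]+rw*((z-T[2,3])/rw[:,2])[:,None]
def cloud(p,m):
    v,u=np.nonzero(m&(p["z_map"]>0));return world(p,np.c_[u,v])
def save(p,n): cv2.imwrite("pics/"+n,p["frame"][:,:,::-1])
E
python3 - <<'E'
from h import *
for c in ["top","scene"]:
    p=optics.camera(c);save(p,c+"1.png")
    print(c,np.linalg.inv(p["world_to_cam"])[:3].round(3).tolist(),p["k1"],p["intrinsics"][0,0])
    for n in ["wrench","wrench_grip","wrench_knob","manifold","plug_top","mat","elbow","union","carton","white_carton","tape","spare_plug","pipe_stub"]:
        for r in finder.cut_out(p,n)[:2]:
            P=cloud(p,r["mask"])
            if len(P): print(n,round(r["conf"],2),(np.array(r["box"])*[640,480,640,480]).round().tolist(),np.median(P,0).round(3),np.percentile(P,2,axis=0).round(3),np.percentile(P,98,axis=0).round(3))
print(manip.observe())
E
```

```text
top [[-0.019, 0.996, -0.089, 0.486], [-1.0, -0.018, 0.01, 0.003], [0.009, 0.089, 0.996, 1.18]] 0.03390579208992342 444.58816202809135
wrench 0.73 [483.0, 287.0, 31.0, 20.0] [ 0.46  -0.416  0.056] [ 0.437 -0.442  0.002] [ 0.483 -0.397  0.082]
wrench 0.62 [390.0, 221.0, 31.0, 89.0] [ 0.631 -0.197  0.039] [ 0.518 -0.223  0.007] [ 0.735 -0.165  0.047]
wrench_grip 0.62 [393.0, 222.0, 24.0, 85.0] [ 0.616 -0.198  0.04 ] [ 0.517 -0.22   0.024] [ 0.73  -0.174  0.047]
wrench_knob 0.83 [393.0, 225.0, 27.0, 85.0] [ 0.616 -0.198  0.04 ] [ 0.517 -0.226  0.004] [ 0.73  -0.174  0.047]
wrench_knob 0.45 [160.0, 214.0, 40.0, 46.0] [0.646 0.386 0.068] [0.594 0.354 0.004] [0.701 0.434 0.073]
manifold 0.94 [229.0, 245.0, 71.0, 49.0] [0.563 0.21  0.014] [0.509 0.135 0.007] [0.634 0.297 0.075]
manifold 0.41 [393.0, 224.0, 26.0, 86.0] [ 0.615 -0.198  0.04 ] [ 0.517 -0.225  0.004] [ 0.73  -0.174  0.047]
plug_top 0.74 [225.0, 241.0, 24.0, 22.0] [0.572 0.214 0.103] [0.547 0.192 0.098] [0.599 0.243 0.126]
mat 0.73 [475.0, 213.0, 49.0, 41.0] [ 0.647 -0.41   0.059] [ 0.6   -0.463 -0.001] [ 0.694 -0.371  0.064]
mat
[... 2683 characters left out ...]
0.082]
{'time_s': 1.4, 'q': array([-1.34761651e+00,  2.99897422e-01,  1.52102148e+00, -2.53248411e-05,
        1.32071403e+00, -6.66150845e-02]), 'dq': array([-0.00060251, -0.00095152, -0.00030062, -0.00085112,  0.00209135,
        0.00071308]), 'joint_torque': array([ 3.80369805e-03, -5.31654489e+01, -3.52907681e+01,  7.10395211e-02,
        2.13689025e-02, -2.69660006e-05]), 'position': array([ 0.15714339, -0.527049  ,  0.2054379 ]), 'tcp_rot': array([-1.91193158e-05,  9.89520265e-01,  1.44394059e-01, -1.38059133e-05]), 'wrist_force': array([-0.22844177,  0.31503449,  0.49680556]), 'torque': array([ 0.03735824, -0.01891696,  0.00664368]), 'finger_force': 0.0, 'opening': 0.9982738594789476}
```

Run:
```python
from h import *
a=cv2.imread("pics/top1.png");b=cv2.imread("pics/scene1.png")
x=cv2.resize(a[150:320,130:510],(760,340),interpolation=cv2.INTER_CUBIC)
cv2.imwrite("pics/t1c.png",x)
p=optics.camera("top");im=p["frame"]
# above-mat points: wrench
r=finder.cut_out(p,"wrench_knob")[0]
H=np.zeros((480,640),bool);H[150:320,360:430]=1
v,u=np.nonzero(H);P=world(p,np.c_[u,v]);g=im[v,u]
k=(P[:,2]>0.030)&(P[:,2]<.06);Q=P[k];G=g[k].astype(int)
m=cv2.minAreaRect((Q[:,:2]*1000).astype(np.float32));print(m)
c=Q[:,:2].mean(0);d=np.linalg.svd(Q[:,:2]-c,full_matrices=False)[2][0];d*=np.sign(d[0]);n=np.array([-d[1],d[0]])
s=(Q[:,:2]-c)@d;w=(Q[:,:2]-c)@n
print(c,d,np.degrees(np.arctan2(d[1],d[0])),s.min(),s.max())
for lo in np.arange(s.min(),s.max(),.012):
    j=(s>=lo)&(s<lo+.012);print(round(lo,3),w[j].min().round(3),w[j].max().round(3),Q[j,2].mean().round(3),G[j].mean(0).round())
H=np.zeros((480,640),bool);H[215:275,190:265]=1
Q=cloud(p,H);q=Q[(Q[:,2]>.113)];print("plug",len(q),q.mean(0),q.min(0),q.max(0),cv2.minAreaRect((q[:,:2]*1000).astype(np.float32)))
q=Q[(Q[:,2]>.094)];print("fl",len(q),(q.min(0)+q.max(0))/2,q.min(0),q.max(0))
```

```text
((626.4103393554688, -196.92347717285156), (228.4132080078125, 47.116451263427734), 5.93567419052124)
[ 0.62729474 -0.19766944] [0.99208152 0.1255956 ] 7.215152480018968 -0.11488328214031436 0.11371321405903684
-0.115 -0.018 0.017 0.04 [131. 122. 117.]
-0.103 -0.019 0.018 0.039 [111. 103.  98.]
-0.091 -0.015 0.013 0.038 [37. 33. 31.]
-0.079 -0.015 0.013 0.038 [36. 33. 31.]
-0.067 -0.014 0.013 0.038 [37. 33. 31.]
-0.055 -0.014 0.013 0.038 [36. 33. 31.]
-0.043 -0.015 0.013 0.039 [35. 31. 29.]
-0.031 -0.016 0.013 0.038 [36. 32. 30.]
-0.019 -0.015 0.012 0.038 [36. 33. 30.]
-0.007 -0.015 0.013 0.038 [38. 33. 29.]
0.005 -0.015 0.011 0.038 [56. 54. 51.]
0.017 -0.012 0.009 0.04 [64. 62. 58.]
0.029 -0.011 0.01 0.042 [68. 65. 62.]
0.041 -0.011 0.009 0.043 [70. 67. 63.]
0.053 -0.012 0.008 0.043 [68. 67. 64.]
0.065 -0.021 0.02 0.04 [83. 82. 79.]
0.077 -0.024 0.023 0.042 [73. 72. 69.]
0.089 -0.025 0.021 0.042 [72. 70. 68.]
0.101 -0.022 0.022 0.041 [96. 91. 86.]
0.113 -0.011 0.013 0.031 [146. 122. 100.]
plug 184 [0.57268101 0.21654485 0.12162755] [0.55141181 0.19556626 0.11399388] [0.59457365 0.23955573 0.1274133 ] ((573.2574462890625, 217.49462890625), (33.21367645263672, 31.742029190063477), 56.884033203125)
fl 490 [0.57225997 0.21728479 0.11092538] [0.54298464 0.18743835 0.09443746] [0.60153529 0.24713122 0.1274133 ]
```

View pics/t1c.png

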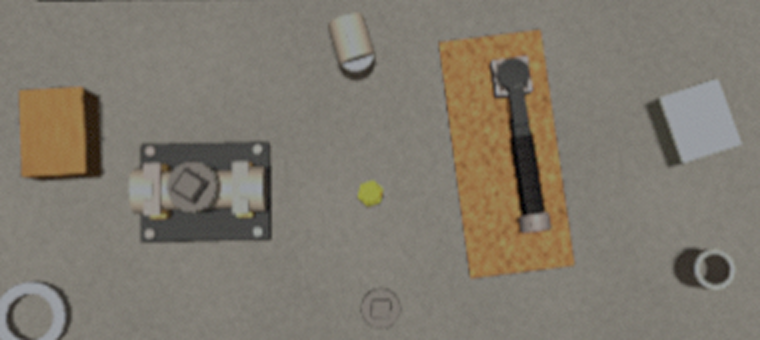

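The top view shows the wrench on the mat with its head at about (512,75) and its knob at (535,222) in the crop. The tee's plug is at (190,185), its square turned about 57°. I'll go above the wrench and check from close by.

Emit:
step_arm --series '[[[529,-183,0],9.6],[[529,-183,0],9.6],[[529,-183,0],9.6],[[529,-183,0],9.6],[[529,-183,0],9.6],[[529,-183,0],9.6],[[529,-183,0],9.6],[[529,-183,0],9.6],[[529,-183,0],9.6],[[529,-183,0],9.6],[[529,-183,0],9.6],[[529,-183,0],9.6]]'

```text
time_s: 2.5
position: [0.5624, -0.2354, 0.2056]
tcp_rot: [0.0, 0.998, 0.061, 0.0]
wrist_force: [1.1, -1.0, 0.6]
opening: 1.001
finger_force: 0.0
```

```bash
cat >> h.py <<'E'
from scipy.spatial.transform import Rotation as R
def goto(t,phi,cmd=None):
    """shift (mm, tool axes) and yaw (deg) to bring TCP to t with tool x at world angle phi (deg)"""
    s=manip.observe();q=s["tcp_rot"];M=R.from_quat([q[1],q[2],q[3],q[0]]).as_matrix()
    f=np.degrees(np.arctan2(M[1,0],M[0,0]))
    print("t",s["time_s"],"tcp",s["position"].round(4),"phi",f.round(2),"F",s["wrist_force"].round(1),"op",round(s["opening"]*94,1))
    if t is not None: print("shift",(M.T@(np.array(t)-s["position"])*1000).round(1),"yaw",round(f-phi,2))
E
python3 -c "
from h import *
goto([.6114,-.1997,.2],7)"
```

```text
t 2.5 tcp [ 0.5624 -0.2354  0.2056] phi 7.01 F [ 1.1 -1.   0.6] op 94.1
shift [ 52.9 -29.5   5.6] yaw 0.01
```

Emit:
step_arm --series '[[[53,-29.5,0],0],[[53,-29.5,0],0],[[53,-29.5,0],0],[[53,-29.5,0],0]]'

```text
time_s: 2.83
position: [0.6102, -0.2007, 0.2049]
tcp_rot: [-0.0, 0.998, 0.062, -0.0]
wrist_force: [0.1, -0.6, 0.0]
opening: 0.999
finger_force: 0.0
```

Run:
```python
from h import *
p=optics.camera("wrist");save(p,"w1.png")
goto([.6114,-.1997,.01],7)
print(np.linalg.inv(p["world_to_cam"])[:3].round(3).tolist())
v,u=np.mgrid[0:480,0:640];P=world(p,np.c_[u.ravel(),v.ravel()])
k=(P[:,2]>0.03)&(P[:,2]<.06)&(abs(P[:,1]+.2)<.07)&(p["z_map"].ravel()>0);Q=P[k]
print(len(Q))
c=Q[:,:2].mean(0);d=np.array([np.cos(np.radians(7)),np.sin(np.radians(7))]);n=np.array([-d[1],d[0]])
s=(Q[:,:2]-[.6114,-.1997])@d;w=(Q[:,:2]-[.6114,-.1997])@n
for lo in np.arange(s.min(),s.max(),.012):
    j=(s>=lo)&(s<lo+.012)
    if j.sum()>5: print(round(lo,3),np.percentile(w[j],[1,99]).round(4),Q[j,2].mean().round(3))
print(s.min(),s.max())
```

```text
t 2.8833 tcp [ 0.6096 -0.2015  0.2051] phi 7.02 F [ 0.7 -0.3  0.2] op 93.9
shift [  2.1  -1.6 195.1] yaw 0.02
[[0.124, 0.95, 0.288, 0.695], [-0.992, 0.119, 0.036, -0.191], [-0.0, -0.29, 0.957, 0.384]]
8568
-0.1 [-0.021   0.0159] 0.04
-0.088 [-0.0209  0.0157] 0.039
-0.076 [-0.0158  0.0107] 0.038
-0.064 [-0.0161  0.0116] 0.038
-0.052 [-0.0163  0.0115] 0.038
-0.04 [-0.0163  0.0114] 0.038
-0.028 [-0.0161  0.0112] 0.038
-0.016 [-0.016   0.0112] 0.038
-0.004 [-0.0158  0.0111] 0.038
0.008 [-0.0156  0.011 ] 0.038
0.02 [-0.0154  0.0108] 0.039
0.032 [-0.0126  0.0081] 0.041
0.044 [-0.0125  0.0081] 0.043
0.056 [-0.0123  0.007 ] 0.044
0.068 [-0.0121  0.0078] 0.043
0.08 [-0.0247  0.0192] 0.041
0.092 [-0.0248  0.0203] 0.043
0.104 [-0.0254  0.0205] 0.043
0.116 [-0.0244  0.0205] 0.041
0.128 [-0.025   0.0194] 0.031
-0.10015712151264433 0.12869882243230046
```

View pics/w1.png

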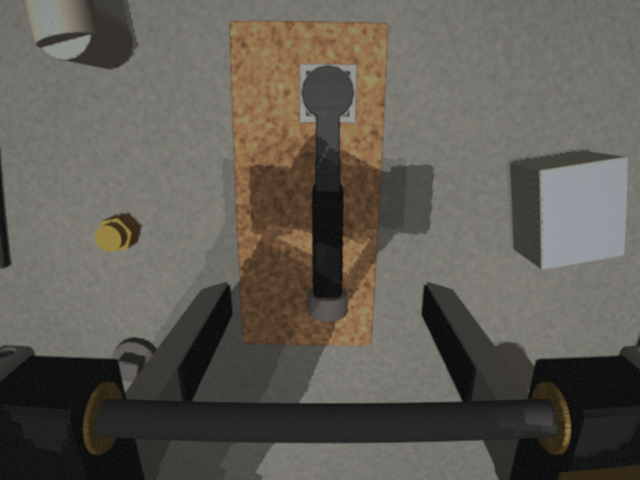

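The wrist view shows the head at (328,93) and the grip at (328,240), in line with the gripper. The handle's yaw is 7° and it sits 2 mm off centre, so I'll descend and grip.

Emit:
step_arm --series '[[[2,1,40],0],[[2,1,80],0],[[2,1,120],0],[[2,1,150],0],[[2,1,170],0],[[2,1,185],0],[[2,1,192],0],[[2,1,194],0],[[2,1,194],0],[[2,1,194],0]]'

```text
time_s: 3.72
position: [0.6124, -0.2027, 0.0128]
tcp_rot: [0.0, 0.998, 0.061, 0.001]
wrist_force: [0.2, -0.4, 1.1]
opening: 0.993
finger_force: 0.0
```

Emit:
step_arm --series '[[[0,0,0],0],[[0,0,0],0],[[0,0,0],0],[[0,0,0],0],[[0,0,0],0],[[0,0,0],0],[[0,0,0],0],[[0,0,0],0]]' --gripper 10 --grip_force 50

```text
time_s: 4.38
position: [0.6121, -0.202, 0.0114]
tcp_rot: [-0.0, 0.998, 0.061, -0.0]
wrist_force: [-0.2, 0.3, -0.2]
opening: 0.472
finger_force: 0.0
```

```bash
python3 -c "
from h import *
goto(None,0)"
```

```text
t 4.3833 tcp [ 0.6121 -0.202   0.0114] phi 7.01 F [-0.2  0.3 -0.2] op 44.3
```

Emit:
step_arm --series '[[[0,0,0],0],[[0,0,0],0],[[0,0,0],0],[[0,0,0],0],[[0,0,0],0],[[0,0,0],0],[[0,0,0],0],[[0,0,0],0]]'

```text
time_s: 5.05
position: [0.6121, -0.202, 0.0115]
tcp_rot: [-0.0, 0.998, 0.061, -0.0]
wrist_force: [-0.8, 1.3, 0.5]
opening: 0.294
finger_force: 50.0
```

Emit:
step_arm --series '[[[0,0,-10],0],[[0,0,-30],0],[[0,0,-60],0],[[0,0,-95],0],[[0,0,-130],0],[[0,0,-165],0],[[0,0,-190],0],[[0,0,-200],0],[[0,0,-200],0],[[0,0,-200],0]]'

```text
time_s: 5.88
position: [0.6116, -0.202, 0.21]
tcp_rot: [-0.0, 0.998, 0.061, -0.001]
wrist_force: [-0.6, -0.0, -6.2]
opening: 0.294
finger_force: 50.0
```

Run:
```python
from h import *
f=np.radians(57)
goto([.573-.105*np.cos(f),.217-.105*np.sin(f),.211],57)
```

```text
t 5.8833 tcp [ 0.6116 -0.202   0.21  ] phi 7.0 F [-0.6 -0.  -6.2] op 27.7
shift [ -54.8 -340.1   -0.7] yaw -50.0
```

Emit:
step_arm --series '[[[14,-282,-10],-50],[[14,-282,-10],-50],[[14,-282,-10],-50],[[14,-282,-10],-50],[[14,-282,-10],-50],[[14,-282,-10],-50],[[14,-282,-10],-50],[[14,-282,-10],-50],[[14,-282,-10],-50],[[14,-282,-10],-50],[[14,-282,-10],-50]]'

```text
time_s: 6.8
position: [0.5914, 0.0785, 0.2201]
tcp_rot: [-0.0, 0.879, 0.476, -0.001]
wrist_force: [0.1, 0.3, -5.4]
opening: 0.29
finger_force: 50.0
```

```bash
cat > look.py <<'E'
from h import *
import sys
p=optics.camera("wrist");save(p,sys.argv[1])
goto(None,0)
v,u=np.mgrid[0:480,0:640];P=world(p,np.c_[u.ravel(),v.ravel()]);ok=p["z_map"].ravel()>0
near=ok&(np.hypot(P[:,0]-.573,P[:,1]-.217)<.045)
for n,lo,hi in [("top",.121,.13),("head",.114,.13),("flange",.095,.11)]:
    q=P[near&(P[:,2]>lo)&(P[:,2]<hi)]
    if len(q)>20:
        print(n,len(q),q.mean(0).round(4),((q.min(0)+q.max(0))/2).round(4),cv2.minAreaRect((q[:,:2]*1e4).astype(np.float32)))
# held wrench, in tool frame
s=manip.observe();q=s["tcp_rot"];M=R.from_quat([q[1],q[2],q[3],q[0]]).as_matrix()
T=(P-s["position"])@M
k=ok&(abs(T[:,1])<.05)&(T[:,0]>-.05)&(T[:,0]<.16)&(abs(T[:,2]+.028)<.02)
Q=T[k]
for lo in (.04,.055,.085,.095,.105,.115):
    q=Q[(Q[:,0]>lo)&(Q[:,0]<lo+.01)]
    if len(q)>5: print(lo,np.percentile(q[:,1],[1,99]).round(4),np.median(q[:,2]).round(4))
print("wrench front",np.percentile(Q[:,0],99.8).round(4))
E
python3 look.py w2.png
```

```text
t 6.85 tcp [0.5915 0.0784 0.2205] phi 56.88 F [ 0.4 -0.5 -4.7] op 27.7
top 1660 [0.5732 0.2168 0.1233] [0.5729 0.2174 0.1235] ((5726.9072265625, 2169.40869140625), (279.4510498046875, 282.7275085449219), 56.701629638671875)
head 2344 [0.5741 0.2157 0.1219] [0.5726 0.217  0.1201] ((5725.92822265625, 2172.995361328125), (321.0721435546875, 330.30596923828125), 55.891845703125)
flange 3278 [0.5764 0.2141 0.1015] [0.5731 0.2168 0.1025] ((5729.48583984375, 2167.369384765625), (597.1729125976562, 597.2520751953125), 8.060551643371582)
0.04 [-0.0104  0.011 ] -0.0317
0.055 [-0.0096  0.01  ] -0.0318
0.085 [-0.0233  0.0234] -0.0313
0.095 [-0.0233  0.0234] -0.0317
0.105 [-0.0232  0.0236] -0.0317
0.115 [-0.0233  0.0236] -0.0312
wrench front 0.1272
```

View pics/w2.png

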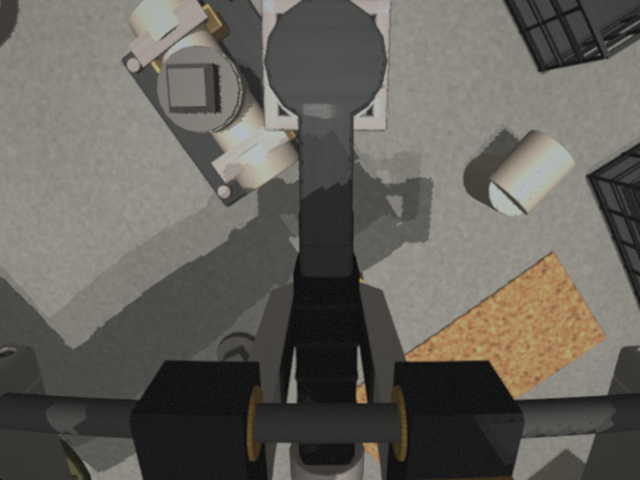

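The wrist view shows the plug's square at (192,88), aligned with the tool, and the held wrench level and centred with its head at (325,60). I'll go over the plug and partway down.

Emit:
step_arm --series '[[[2,-30,0],0],[[2,-62,0],0],[[2,-85,0],0],[[2,-91,0],0],[[2,-91,10],0],[[2,-91,30],0],[[2,-91,55],0],[[2,-91,72],0],[[2,-91,80],0],[[2,-91,82],0],[[2,-91,82],0],[[2,-91,82],0]]'

```text
time_s: 7.85
position: [0.5171, 0.1305, 0.1403]
tcp_rot: [0.0, 0.879, 0.477, 0.001]
wrist_force: [0.8, 0.1, -4.0]
opening: 0.291
finger_force: 50.0
```

Run:
```python
from h import *
f=np.radians(57)
goto([.5729-.104*np.cos(f),.2169-.104*np.sin(f),.1095],57)
```

```text
t 7.85 tcp [0.5171 0.1305 0.1403] phi 56.97 F [ 0.8  0.1 -4. ] op 27.4
shift [-1.2 -0.3 30.8] yaw -0.03
```

Emit:
step_arm --series '[[[-1,0,4],0],[[-1,0,8],0],[[-1,0,12],0],[[-1,0,16],0],[[-1,0,20],0],[[-1,0,24],0],[[-1,0,27],0],[[-1,0,29],0],[[-1,0,29],0],[[-1,0,29],0]]'

```text
time_s: 8.68
position: [0.5159, 0.13, 0.1104]
tcp_rot: [0.0, 0.879, 0.477, -0.0]
wrist_force: [0.1, -0.6, -5.3]
opening: 0.293
finger_force: 50.0
```

```bash
python3 - <<'E'
from h import *
f=np.radians(57)
goto([.5729-.104*np.cos(f),.2169-.104*np.sin(f),.1095],57)
E
python3 look.py w3.png | tail -8
```

```text
t 8.6833 tcp [0.5159 0.13   0.1104] phi 57.01 F [ 0.1 -0.6 -5.3] op 27.6
shift [-0.   0.5  0.9] yaw 0.01
flange 335 [0.566  0.2144 0.1014] [0.5724 0.2139 0.1024] ((5675.24658203125, 2099.79541015625), (368.8714599609375, 595.940673828125), 55.306819915771484)
0.04 [-0.0102  0.0112] -0.0319
0.055 [-0.0095  0.0101] -0.032
0.085 [-0.0232  0.0233] -0.0316
0.095 [-0.0232  0.0235] -0.0319
0.105 [-0.0231  0.0236] -0.0319
0.115 [-0.0232  0.0237] -0.0315
wrench front 0.1271
```

Down without contact, about 1 mm from seated. I'll press gently.

Emit:
step_arm --series '[[[0,0,1],0],[[0,0,2],0],[[0,0,2],0],[[0,0,2],0]]'

```text
time_s: 9.07
position: [0.5161, 0.1299, 0.1089]
tcp_rot: [0.0, 0.879, 0.477, 0.0]
wrist_force: [-1.4, -2.0, 0.7]
opening: 0.293
finger_force: 50.0
```

Emit:
step_arm --series '[[[0.1,-3.6,0],2],[[0.3,-7.3,0],4],[[0.6,-10.9,0],6],[[1.0,-14.5,0],8],[[1.6,-18.1,0],10],[[2.3,-21.6,0],12],[[3.1,-25.2,0],14],[[4.0,-28.7,0],16],[[5.1,-32.1,0],18],[[5.1,-32.1,0],18],[[5.1,-32.1,0],18]]'

```text
time_s: 9.98
position: [0.4914, 0.1517, 0.1088]
tcp_rot: [0.0, 0.943, 0.334, -0.0]
wrist_force: [-6.2, -3.1, 2.2]
opening: 0.294
finger_force: 50.0
```

```bash
cat > tq.py <<'E'
from h import *
s=manip.observe();q=s["tcp_rot"];M=R.from_quat([q[1],q[2],q[3],q[0]]).as_matrix()
f=np.degrees(np.arctan2(M[1,0],M[0,0]));F=M.T@s["wrist_force"]
r=s["position"][:2]-np.array([.5729,.2169])
tz=r[0]*s["wrist_force"][1]-r[1]*s["wrist_force"][0]+s["torque"][2]
print("phi",f.round(2),"F tool",F.round(1),"torque",s["torque"].round(2),"about axis",tz.round(2),"r",np.hypot(*r).round(4),"z",s["position"][2].round(4),
 "axis err (tool x,y mm)",((M.T@np.append(-r,0))[:2]*1000-[104,0]).round(1))
E
python3 tq.py
```

```text
phi 39.01 F tool [-6.8 -1.4 -2.2] torque [-0.21  0.72  0.2 ] about axis 0.06 r 0.1044 z 0.1088 axis err (tool x,y mm) [0.4 0.7]
```

Emit:
step_arm --series '[[[-1.0,-2.7,0],1.5],[[-0.9,-5.4,0],3],[[-0.7,-8.2,0],4.5],[[-0.6,-9.1,0],5],[[-0.6,-9.1,0],5]]'

```text
time_s: 10.4
position: [0.4858, 0.1588, 0.1088]
tcp_rot: [-0.0, 0.956, 0.293, 0.001]
wrist_force: [1.0, 1.8, -0.3]
opening: 0.294
finger_force: 50.0
```

```bash
python3 tq.py
```

```text
phi 34.03 F tool [ 1.9 -1.   0.3] torque [ 0.61 -0.34  0.28] about axis 0.18 r 0.1047 z 0.1088 axis err (tool x,y mm) [0.7 0.6]
```

Emit:
step_arm --series '[[[0,-2.7,0],1.5],[[0.1,-5.4,0],3],[[0.1,-5.4,0],3]]'

```text
time_s: 10.65
position: [0.4828, 0.1634, 0.1088]
tcp_rot: [-0.0, 0.964, 0.267, 0.001]
wrist_force: [0.8, 2.6, 0.6]
opening: 0.296
finger_force: 50.0
```

```bash
python3 tq.py
```

```text
phi 31.0 F tool [ 2.  -1.8 -0.6] torque [ 0.68 -0.37  0.27] about axis 0.09 r 0.1048 z 0.1088 axis err (tool x,y mm) [0.8 0.5]
```

Emit:
step_arm --series '[[[0,-2.7,0],1.5],[[0,-2.7,0],1.5]]'

```text
time_s: 10.82
position: [0.4814, 0.1656, 0.1088]
tcp_rot: [-0.0, 0.967, 0.255, 0.001]
wrist_force: [0.4, 3.1, 1.1]
opening: 0.294
finger_force: 50.0
```

```bash
python3 tq.py
```

```text
phi 29.53 F tool [ 1.9 -2.5 -1.1] torque [ 0.8  -0.48  0.38] about axis 0.11 r 0.1049 z 0.1088 axis err (tool x,y mm) [0.9 0.4]
```

Emit:
step_arm --series '[[[0,-1.8,0],1],[[0,-3.6,0],2],[[0,-3.6,0],2]]'

```text
time_s: 11.07
position: [0.4796, 0.1688, 0.1087]
tcp_rot: [-0.0, 0.971, 0.237, 0.001]
wrist_force: [0.9, 3.2, 0.7]
opening: 0.299
finger_force: 50.1
```

```bash
python3 tq.py
```

```text
phi 27.46 F tool [ 2.2 -2.4 -0.7] torque [ 1.02 -0.83  0.48] about axis 0.22 r 0.105 z 0.1087 axis err (tool x,y mm) [1.  0.3]
```

Emit:
step_arm --series '[[[0,-1.8,0],1],[[0,-3.6,0],2],[[0,-3.6,0],2]]'

```text
time_s: 11.32
position: [0.4779, 0.172, 0.1087]
tcp_rot: [-0.0, 0.975, 0.22, 0.001]
wrist_force: [2.6, 4.5, 1.0]
opening: 0.293
finger_force: 50.1
```

```bash
python3 tq.py
```

```text
phi 25.42 F tool [ 4.3 -3.  -1. ] torque [ 1.2  -0.9   0.49] about axis 0.17 r 0.105 z 0.1087 axis err (tool x,y mm) [1.  0.2]
```

Emit:
step_arm --series '[[[0.5,-2.2,0],1],[[0.5,-4.1,0],2],[[0.5,-4.1,0],2]]'

```text
time_s: 11.57
position: [0.4763, 0.1757, 0.1086]
tcp_rot: [0.0, 0.979, 0.203, 0.0]
wrist_force: [0.5, 1.6, 3.3]
opening: 0.296
finger_force: 50.0
```

```bash
python3 tq.py
```

```text
phi 23.4 F tool [ 1.1 -1.3 -3.3] torque [ 0.57 -0.44  0.3 ] about axis 0.17 r 0.105 z 0.1086 axis err (tool x,y mm) [1.  0.5]
```

Emit:
step_arm --series '[[[0.2,-1.8,0],1],[[0.2,-3.6,0],2],[[0.2,-3.6,0],2]]'

```text
time_s: 11.82
position: [0.4749, 0.179, 0.1085]
tcp_rot: [0.0, 0.983, 0.186, -0.0]
wrist_force: [-3.4, 0.6, 5.1]
opening: 0.294
finger_force: 50.0
```

```bash
python3 tq.py
```

```text
phi 21.41 F tool [-2.9 -1.8 -5.1] torque [ 0.35 -0.07  0.25] about axis 0.06 r 0.1051 z 0.1085 axis err (tool x,y mm) [1.1 0.5]
```

Emit:
step_arm --series '[[[-0.3,-1.8,0],1],[[-0.3,-3.6,0],2],[[-0.3,-3.6,0],2]]'

```text
time_s: 12.07
position: [0.4735, 0.1824, 0.1085]
tcp_rot: [-0.0, 0.986, 0.169, 0.0]
wrist_force: [-0.1, 1.2, 2.8]
opening: 0.295
finger_force: 50.0
```

```bash
python3 tq.py
```

```text
phi 19.41 F tool [ 0.3 -1.1 -2.8] torque [ 0.44 -0.47  0.22] about axis 0.1 r 0.1052 z 0.1085 axis err (tool x,y mm) [1.2 0.5]
```

Emit:
step_arm --series '[[[0,-1.8,0],1],[[0,-3.7,0],2],[[0,-3.7,0],2]]'

```text
time_s: 12.32
position: [0.4723, 0.1859, 0.1085]
tcp_rot: [-0.0, 0.988, 0.151, 0.0]
wrist_force: [0.5, 1.1, 2.9]
opening: 0.296
finger_force: 50.0
```

```bash
python3 tq.py
```

```text
phi 17.42 F tool [ 0.9 -0.9 -2.9] torque [ 0.51 -0.54  0.23] about axis 0.14 r 0.1053 z 0.1085 axis err (tool x,y mm) [1.2 0.5]
```

Emit:
step_arm --series '[[[0,-1.8,0],1],[[0,-3.7,0],2],[[0,-3.7,0],2]]'

```text
time_s: 12.57
position: [0.4712, 0.1894, 0.1085]
tcp_rot: [-0.0, 0.991, 0.134, 0.0]
wrist_force: [2.3, 2.6, 3.1]
opening: 0.298
finger_force: 50.0
```

```bash
python3 tq.py
```

```text
phi 15.41 F tool [ 2.9 -1.9 -3.1] torque [ 0.45 -0.78  0.26] about axis 0.06 r 0.1053 z 0.1085 axis err (tool x,y mm) [1.3 0.5]
```

Emit:
step_arm --series '[[[0,-1.8,0],1],[[0,-3.7,0],2],[[0,-3.7,0],2]]'

```text
time_s: 12.82
position: [0.4703, 0.193, 0.1085]
tcp_rot: [-0.0, 0.993, 0.117, 0.0]
wrist_force: [3.2, 1.5, 3.6]
opening: 0.299
finger_force: 50.0
```

```bash
python3 tq.py
```

```text
phi 13.42 F tool [ 3.5 -0.7 -3.6] torque [ 0.42 -0.96  0.27] about axis 0.19 r 0.1054 z 0.1085 axis err (tool x,y mm) [1.4 0.6]
```

Emit:
step_arm --series '[[[0.4,-1.8,0],1],[[0.4,-3.7,0],2],[[0.4,-3.7,0],2]]'

```text
time_s: 13.07
position: [0.4695, 0.1966, 0.1084]
tcp_rot: [0.0, 0.995, 0.099, -0.0]
wrist_force: [-0.9, -0.2, 4.4]
opening: 0.291
finger_force: 50.0
```

```bash
python3 tq.py
```

```text
phi 11.42 F tool [-0.9 -0.  -4.4] torque [ 0.25 -0.38  0.17] about axis 0.17 r 0.1054 z 0.1084 axis err (tool x,y mm) [1.4 0.6]
```

Emit:
step_arm --series '[[[0,-1.8,0],1],[[0,-3.7,0],2],[[0,-3.7,0],2]]'

```text
time_s: 13.32
position: [0.4689, 0.1999, 0.1084]
tcp_rot: [0.0, 0.997, 0.082, -0.0]
wrist_force: [-1.4, -2.8, 4.7]
opening: 0.293
finger_force: 50.0
```

```bash
python3 tq.py
```

```text
phi 9.42 F tool [-1.9  2.6 -4.7] torque [-0.35 -0.37  0.38] about axis 0.65 r 0.1054 z 0.1084 axis err (tool x,y mm) [1.4 0.3]
```

Emit:
step_arm --series '[[[0,-1.8,0],1],[[0,-1.8,0],1]]'

```text
time_s: 13.48
position: [0.4686, 0.2014, 0.1083]
tcp_rot: [0.001, 0.997, 0.074, -0.0]
wrist_force: [-0.6, -5.0, 3.7]
opening: 0.296
finger_force: 50.1
```

```bash
python3 tq.py
```

```text
phi 8.44 F tool [-1.4  4.8 -3.7] torque [-0.99 -0.5   0.58] about axis 1.09 r 0.1054 z 0.1083 axis err (tool x,y mm) [ 1.4 -0.1]
```

Emit:
step_arm --series '[[[0,-1.8,0],1],[[0,-1.8,0],1]]'

```text
time_s: 13.65
position: [0.4683, 0.2032, 0.1083]
tcp_rot: [0.001, 0.998, 0.065, -0.0]
wrist_force: [-0.5, -6.5, 3.5]
opening: 0.298
finger_force: 50.1
```

```bash
python3 tq.py
```

```text
phi 7.44 F tool [-1.3  6.4 -3.5] torque [-1.02 -0.46  0.52] about axis 1.2 r 0.1055 z 0.1083 axis err (tool x,y mm) [ 1.5 -0.1]
```

Emit:
step_arm --series '[[[0,-1.8,0],1],[[0,-1.8,0],1]]'

```text
time_s: 13.82
position: [0.4681, 0.2052, 0.1083]
tcp_rot: [0.0, 0.998, 0.056, -0.0]
wrist_force: [-0.6, -4.9, 4.7]
opening: 0.296
finger_force: 50.1
```

```bash
python3 tq.py
```

```text
phi 6.45 F tool [-1.2  4.8 -4.7] torque [-0.79 -0.35  0.5 ] about axis 1.0 r 0.1055 z 0.1083 axis err (tool x,y mm) [1.5 0.1]
```

Emit:
step_arm --series '[[[0,-1.8,0],1],[[0,-1.8,0],1]]'

```text
time_s: 13.98
position: [0.4678, 0.2072, 0.1084]
tcp_rot: [0.0, 0.999, 0.048, -0.0]
wrist_force: [-1.3, -3.6, 4.2]
opening: 0.293
finger_force: 50.0
```

```bash
python3 tq.py
cat > bend.py <<'E'
from h import *
p=optics.camera("wrist");save(p,"w4.png")
s=manip.observe();q=s["tcp_rot"];M=R.from_quat([q[1],q[2],q[3],q[0]]).as_matrix()
v,u=np.mgrid[0:480,0:640];P=world(p,np.c_[u.ravel(),v.ravel()]);T=(P-s["position"])@M
k=(p["z_map"].ravel()>0)&(abs(T[:,1])<.045)&(T[:,0]>.07)&(T[:,0]<.15)&(T[:,2]>-.036)&(T[:,2]<-.015)
Q=T[k]
for a,lo,hi,nm in [(0,.088,.118,"sides"),]:
    b=np.arange(lo,hi,.002)
    R_=[np.percentile(Q[abs(Q[:,0]-x)<.001,1],99) for x in b];L_=[np.percentile(Q[abs(Q[:,0]-x)<.001,1],1) for x in b]
    print("side slopes deg",np.degrees(np.arctan(np.polyfit(b,R_,1)[0])),np.degrees(np.arctan(np.polyfit(b,L_,1)[0])))
b=np.arange(-.018,.019,.002);f=[np.percentile(Q[abs(Q[:,1]-y)<.001,0],99) for y in b]
print("front slope deg",np.degrees(np.arctan(np.polyfit(b,f,1)[0])))
E
python3 bend.py
```

```text
phi 5.45 F tool [-1.7  3.4 -4.2] torque [-0.72 -0.25  0.41] about axis 0.78 r 0.1055 z 0.1084 axis err (tool x,y mm) [1.5 0.3]
side slopes deg -3.7427985841488987 -3.7766005061244003
front slope deg 1.0169761060602487
```

The torque peaked near 1.2 N m and fell to 0.78. The head is bent about 3.7° to the handle, so it has clicked. I'll ease back into the middle of the play and lift off.

Emit:
step_arm --series '[[[0.1,3.6,0],-2],[[0.3,7.3,0],-4],[[0.6,10.9,0],-6],[[1.0,14.5,0],-8],[[1.6,18.1,0],-10],[[1.9,19.8,0],-11],[[1.9,19.8,0],-11],[[1.9,19.8,0],-11]]'

```text
time_s: 14.7
position: [0.4718, 0.1879, 0.1084]
tcp_rot: [-0.0, 0.99, 0.143, 0.0]
wrist_force: [0.2, 1.7, 1.8]
opening: 0.295
finger_force: 50.0
```

```bash
python3 tq.py;python3 bend.py
```

```text
phi 16.45 F tool [ 0.6 -1.6 -1.8] torque [ 0.62 -0.47  0.21] about axis 0.05 r 0.1051 z 0.1084 axis err (tool x,y mm) [1.1 0.9]
side slopes deg 0.24220617850042958 0.5947702002152591
front slope deg 0.5848909705123007
```

In line again and free. Lifting.

Emit:
step_arm --series '[[[0,0,-3],0],[[0,0,-6],0],[[0,0,-10],0],[[0,0,-15],0],[[0,0,-20],0],[[0,0,-26],0],[[0,0,-34],0],[[0,0,-50],0],[[0,0,-75],0],[[0,0,-100],0],[[0,0,-110],0],[[0,0,-110],0]]'

```text
time_s: 15.75
position: [0.4726, 0.1879, 0.221]
tcp_rot: [-0.0, 0.99, 0.144, 0.002]
wrist_force: [-0.9, -0.5, -5.4]
opening: 0.292
finger_force: 50.0
```

```bash
python3 tq.py; python3 -c "
from h import *
goto([.612,-.1985,.218],7)"
```

```text
phi 16.5 F tool [-1.   0.3  5.3] torque [0.02 0.08 0.02] about axis 0.05 r 0.1044 z 0.221 axis err (tool x,y mm) [0.4 0.7]
t 15.75 tcp [0.4726 0.1879 0.221 ] phi 16.5 F [-0.9 -0.5 -5.4] op 27.4
shift [ 23.9 410.1   3. ] yaw 9.5
```

Emit:
step_arm --series '[[[24,410,0],9.5],[[24,410,0],9.5],[[24,410,0],9.5],[[24,410,0],9.5],[[24,410,0],9.5],[[24,410,0],9.5],[[24,410,0],9.5],[[24,410,0],9.5],[[24,410,0],9.5],[[24,410,0],9.5],[[24,410,0],9.5],[[24,410,0],9.5]]'

```text
time_s: 16.75
position: [0.6108, -0.2002, 0.2156]
tcp_rot: [-0.001, 0.998, 0.06, -0.002]
wrist_force: [-0.8, 0.3, -4.8]
opening: 0.293
finger_force: 50.0
```

```bash
python3 look.py w5.png; python3 -c "
from h import *
p=optics.camera('top')
r=finder.cut_out(p,'plug_top');print(r[0]['box'] if r else r)
goto([.612,-.1985,.0115],7)"
```

```text
t 16.8 tcp [ 0.6107 -0.1988  0.2163] phi 6.95 F [-0.3  0.7 -4.8] op 28.1
0.04 [-0.0088  0.0129] -0.0315
0.055 [-0.0077  0.0119] -0.0316
0.085 [-0.0214  0.0251] -0.0312
0.095 [-0.0214  0.0253] -0.0316
0.105 [-0.0212  0.0253] -0.0317
0.115 [-0.0215  0.0255] -0.0313
wrench front 0.1277
[0.3511, 0.4995, 0.0359, 0.0531]
t 16.9 tcp [ 0.611  -0.1976  0.2176] phi 7.06 F [-0.1 -0.  -5. ] op 27.5
shift [  1.1   1.1 206.1] yaw 0.06
```

View pics/w5.png

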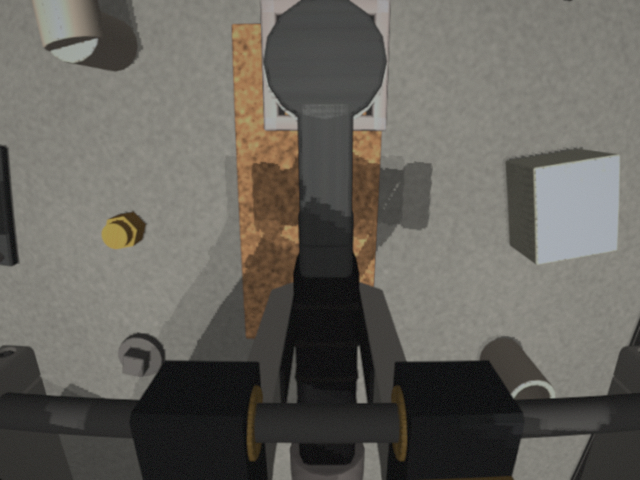

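The view shows the wrench over the mat and in line, head at (325,60), with the bystanders as before. I'll lower it.

Emit:
step_arm --series '[[[1,1,40],0],[[1,1,80],0],[[1,1,120],0],[[1,1,150],0],[[1,1,172],0],[[1,1,187],0],[[1,1,196],0],[[1,1,201],0],[[1,1,204],0],[[1,1,205],0],[[1,1,205],0],[[1,1,205],0]]'

```text
time_s: 17.9
position: [0.6128, -0.1997, 0.0144]
tcp_rot: [0.0, 0.998, 0.061, 0.001]
wrist_force: [0.2, -0.6, -4.4]
opening: 0.297
finger_force: 50.0
```

Emit:
step_arm --series '[[[0,0,1],0],[[0,0,1.5],0],[[0,0,1.5],0],[[0,0,1.5],0]]'

```text
time_s: 18.23
position: [0.6124, -0.1996, 0.012]
tcp_rot: [0.0, 0.998, 0.061, 0.0]
wrist_force: [0.0, 0.4, -5.8]
opening: 0.292
finger_force: 50.0
```

Emit:
step_arm --series '[[[0,0,0.7],0],[[0,0,1.3],0],[[0,0,1.3],0],[[0,0,1.3],0]]'

```text
time_s: 18.57
position: [0.6126, -0.1996, 0.0114]
tcp_rot: [0.0, 0.998, 0.061, 0.0]
wrist_force: [-3.9, 1.4, 6.2]
opening: 0.295
finger_force: 50.0
```

On the mat. Releasing and rising.

Emit:
step_arm --series '[[[0,0,-0.7],0],[[0,0,-0.7],0],[[0,0,-0.7],0],[[0,0,-0.7],0],[[0,0,-0.7],0],[[0,0,-0.7],0],[[0,0,-0.7],0],[[0,0,-0.7],0],[[0,0,-0.7],0],[[0,0,-0.7],0],[[0,0,-0.7],0],[[0,0,-0.7],0]]' --gripper 80

```text
time_s: 19.57
position: [0.6124, -0.1996, 0.0113]
tcp_rot: [-0.0, 0.998, 0.061, 0.0]
wrist_force: [-0.3, 0.4, -0.5]
opening: 0.851
finger_force: 0.0
```

Emit:
step_arm --series '[[[0,0,-10],0],[[0,0,-30],0],[[0,0,-60],0],[[0,0,-100],0],[[0,0,-140],0],[[0,0,-180],0],[[0,0,-200],0],[[0,0,-200],0],[[0,0,-200],0],[[0,0,-200],0]]'

```text
time_s: 20.4
position: [0.6119, -0.1994, 0.2104]
tcp_rot: [-0.0, 0.998, 0.061, -0.001]
wrist_force: [0.6, -1.3, -0.0]
opening: 0.85
finger_force: 0.0
```

Run:
```python
from h import *
goto(None,0)
p=optics.camera("wrist");save(p,"w6.png")
v,u=np.mgrid[0:480,0:640];P=world(p,np.c_[u.ravel(),v.ravel()])
k=(P[:,2]>0.03)&(P[:,2]<.06)&(abs(P[:,1]+.2)<.06)&(p["z_map"].ravel()>0);Q=P[k]
d=np.array([np.cos(np.radians(7)),np.sin(np.radians(7))]);n=np.array([-d[1],d[0]])
s=(Q[:,:2]-[.612,-.2])@d;w=(Q[:,:2]-[.612,-.2])@n
for lo in np.arange(-.1,.13,.024):
    j=(s>=lo)&(s<lo+.012)
    if j.sum()>5: print(round(lo,3),np.percentile(w[j],[1,99]).round(4),Q[j,2].mean().round(3))
t=optics.camera("top");im=t["frame"][:,:,::-1]
H=np.zeros((480,640),bool);H[215:275,190:265]=1
q=cloud(t,H);q=q[q[:,2]>.113];print(cv2.minAreaRect((q[:,:2]*1000).astype(np.float32)))
cv2.imwrite("pics/t2c.png",cv2.resize(im[150:320,130:510],(760,340),interpolation=cv2.INTER_CUBIC))
```

```text
t 20.4 tcp [ 0.6119 -0.1994  0.2104] phi 7.0 F [ 0.6 -1.3 -0. ] op 79.9
-0.1 [-0.0197  0.0168] 0.04
-0.076 [-0.0143  0.0126] 0.038
-0.052 [-0.0144  0.0127] 0.038
-0.028 [-0.0138  0.0131] 0.038
-0.004 [-0.0144  0.0128] 0.038
0.02 [-0.0142  0.0126] 0.038
0.044 [-0.0112  0.0106] 0.043
0.068 [-0.01    0.0094] 0.044
0.092 [-0.0222  0.0221] 0.043
0.116 [-0.0225  0.0229] 0.041
((573.4228515625, 217.54421997070312), (32.190311431884766, 32.4271240234375), 17.85638427734375)
```

View pics/w6.png

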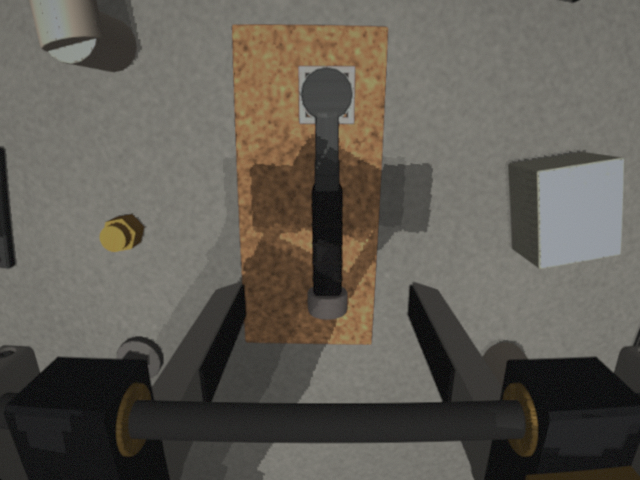

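View pics/t2c.png

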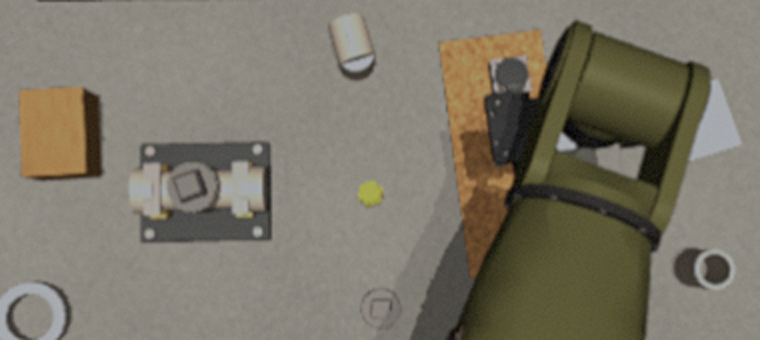

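The wrench lies flat and straight on the mat (head at (327,93), knob at (327,303)). The plug has turned from 57° to 18°, and the bystanders haven't moved.

```bash
python3 -c "
from rig import manip
print(manip.close_job())"
```

```text
the job is handed in; nothing more can be done
None
```

The job is handed in, with no verdict returned: the plug was turned clockwise about 39° until the wrench clicked (bent about 3.7°, limit 9°), the wrench lies flat and straight on the mat, and the bystanders looked unmoved.

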